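Fit the blade plate with the slicer stopped, then reset the stop

TASK

Make the slicer safe by pressing its big mushroom stop button down until it stays down by itself, then take the slicing plate (the one with straight blades, not the one with rows of holes) and slide it into the slicer's track from the open end until it is fully home against the end stop. Only then turn the stop button's grip clockwise to release it, so that it springs back up, and let go. The stop must stay down as long as the plate is part-way in the track; leave the other plate and the things standing around where they are, upright.

Things in the scene. Friction and masses are not known exactly. Their poses are not given: they have to be found in the camera images.
- slicer: White slicer bed, fixed: block 150 mm (x) by 320 mm (y), origin under its centre, z up, metal deck 50 mm above the worktop. Two aluminium rails on the deck form a track along y, from y = -50 (open mouth) to y = +40 mm (end stop bar). In front of the mouth the bare deck reaches to y = -155 mm; a plate can be set there. Stop button at x = 0, y = +105 mm, beyond the end stop.
- track_mouth (a point): Open end of the track, mid-width, on the deck surface; axes as the slicer's: the plate goes in along +y. The track is 84 mm wide between side walls and 10 mm high under lips that overhang 8 mm each side (no entry from above). Rail tops 15 mm above the deck, 18 mm at the upturned lip ends; side walls flare outward for 26 mm before the mouth.
- track_stop (a point): Face of the end stop, in the middle of the track, on the deck surface, 90 mm along +y from the mouth. A plate that is fully home touches it: the plate's centre is then 45 mm before it.
- stop_top (a point): Centre of the top of the grip bar on the black mushroom stop button; moves and turns with it, on its vertical axis. Bar 14 mm thick (x), 50 mm long (y), standing 28 mm above the 66 mm wide round cap. Up, the bar's top is 131 mm above the worktop; latched about 120 mm. Wall shelves hang over the back of the worktop, less than 0.6 m above it beyond x = 0.63 m: keep the wrist clear.
- stop_press (a joint): How far the stop button is down, m: 0 up, 0.014 bottom (hard stop). Spring return; needs about 6 N. Pushed right to the bottom it latches: let go, it stays at about 0.011.
- stop_twist (a joint): Turn of the button's grip bar, rad, 0 to 0.9 (hard stop), growing clockwise seen from above. A weak spring turns it slowly back to 0 when let go. Turning a latched button beyond about 0.5 frees the latch; it then springs up, though gripping fingers can hold it down until they open.
- slicing_plate_grip (a point): Centre of the upright grip of the slicing plate, 38 mm above its underside, z up. Steel plate 80 (x) by 90 (y) by 6 mm, the last 8 mm at each end only 66 mm wide; black grip bar in the middle 14 mm thick (x), 56 mm long (y), top 51 mm above the underside; a straight blade along y on each side of it. 250 g. Starts flat on the worktop. In the track its y lies along the track; either end may lead.
- grating_plate_grip (a point): The same point on the grating plate (to be left alone): same size and grip, but rows of small round holes in place of the blades. The two plates may have changed places.
- pepper_mill: Wooden pepper mill, 58 mm wide, 170 mm tall, origin at its foot. Bystander.
- mug: White mug with a broad band, 83 mm wide, 92 mm tall, origin under it. Bystander.
- tin: Low food tin, 76 mm wide, 58 mm tall, origin under it. Bystander.
Mind the look-alikes: they are no part of the job. Leave any red look-alike of the part that bears slicing_plate_grip alone.

How it is judged:
By the outcome, as a careful person would: the job done as asked, in the order asked, and still so for the second after the job is handed in, with the robot touching nothing.
It also fails if it takes over 67 s, if anything falls off the work surface, if the arm or the gripper's body presses on something with over 40 N, if the wrist force passes 120 N, or if a joint passes its speed limit or range.

ROBOT

A 7-joint arm with a two-finger parallel gripper is mounted at the origin on a cart in front of the work surface, level with it; the furniture and walls round the work are solid. World frame = base frame: x ahead of the robot, y to its left, z up, the work surface at z = 0. Lengths are in m, angles in rad, forces in N, time in s.
With the tool pointing down it reaches from about 0.425 to 0.925 m from the base axis. Payload 6.8 kg.
Tool frame: the origin (TCP) lies between the finger pads; the fingertips stand finger_overhang ahead of it and the grasp point (between the pads) lies 6 mm ahead of it (finger_overhang is the distance from the TCP to the fingertips, in m); z points along the fingers, y is the line along which they close (so a half turn about z gives the same grasp; the last joint's range is limited). The gripper opens to 85 mm and grips with 20 to 120 N. Pads are 22 mm wide; open, the fingers measure 114 mm over their backs; the gripper's body (76 mm by 85 mm) begins 54 mm behind the grasp point. The pads swing forward as they close: fully open they stand 13 mm farther back than shut.
Start: joints at [1.013, 0.477, 0.022, 1.555, -0.011, 1.109, -0.083], TCP at [0.293, -0.608, 0.222] pointing down, gripper open.
Joint ranges: [-2.96, 2.96], [-0.34, 2.1], [-1.41, 1.46], [0.24, 2.44], [-1.37, 4.51], [0.17, 1.92], [-2.96, 2.96]. Speed limits (rad/s): [2.39, 2.39, 3.14, 3.14, 3.14, 3.14, 3.14].

INTERFACE

Orientations are given as a unit quaternion [w, x, y, z].
In Python, from station import * gives the robot as it stands.
- The arm moves only by the tool drive_tool, never from a script. Its argument "increments" is a list of rows, each an object of numbers: "claw": the finger opening in m, from 0 to 0.0854; "dx", "dy", "dz": the shift along the tool's x, y, z in m; "wx", "wy", "wz": the turn, a rotation vector about the tool's x, y, z in degrees. A call has 1 to 20 rows; each row shifts and turns the commanded pose from where the row before left it, along the tool's axes as they then stand; what a row does not reach is not made up. A row lasts 1/8 s, in which the tool goes at most 62.5 mm and 10.7 degrees, less where a joint would pass 70% of its speed; a pose out of reach is approached as far as the arm can. A call with a gripper value outside its range is refused whole. The fingers move at their own pace and stop on an object; "newtons" is the grip in N (left out, the last holds). Time passes only in rows, so rows that do not move let the fingers close. It gives the time, the measured TCP pose, the force, the opening and the grip force at its end, in the units of the state.
- get_obs(): the state, without advancing time (a new reading comes with each control period).
- read_camera(name): name is "scene" or "top" or "wrist"; returns (picture, depth): 384x512x3 uint8, red, green, blue; 384x512 float32, m along the optical axis (not along the pixel's ray), 0 where there is no reading.
- calibration(name): a dict with "intrinsics" (3x3 intrinsics, pixels), "k1" (the pictures are not rectified: a ray, as slopes to the right and down, at radius r is drawn at 1 + k1 r^2 times it, then the intrinsics apply), "R" (3x3) and "t" (3): a world point X has camera coordinates R X + t; the wrist camera has in their place "mount" (4x4, takes a point from camera to tool coordinates, whose origin is the TCP and whose axes are the flange's). Camera axes: x right, y down, z forward; pixel columns grow to the right and rows downward; lengths in m; the calibration is good to about 2 mm. A picture is of the moment at which its call begins: read the wrist's pose just before it. calibration takes no time and is no camera call.
- hand_in(): hands the job in; it is judged then, once.
The state is a dict: "t": time; "q": joint angles; "joint_vel": joint speeds; "joint_torque": joint torques, N m; "eef_pos": TCP position; "tool_rot": TCP orientation; "contact_force": force on the tool from outside, world axes, zero at the start; "torque": the same for the moment, N m; "gripper_width": opening from 0.0 (shut) to 1.0 (fully open); "grasp_force": force on a finger pad.
Only numpy, scipy, OpenCV 4.12 (cv2) and the standard library are available. Lean on these libraries where they do the work, as an engineer would, in place of code of your own. Each camera call takes 0.05 s, during which the arm holds its last target. There are 200 camera calls.

## Working session

There is one attempt and no reset: what is moved stays moved. The work goes in short steps, Python scripts to look and compute and a tool call to move; the robot and the scene stay as the last step left them, time stands still between calls to the robot, and variables do not carry over. Pictures are saved under pics/ and viewed, at most 13 in all, crops included, and the job is handed in when it is done.

Besides the shell and the picture viewer there is one more tool, called after "Request:" by a JSON object that holds its "op" and its "data". drive_tool: Moves the arm, as the interface text tells. Its arguments: {"type":"object","properties":{"increments":{"type":"array","items":{"type":"object","properties":{"claw":{"type":"number"},"dx":{"type":"number"},"dy":{"type":"number"},"dz":{"type":"number"},"wx":{"type":"number"},"wy":{"type":"number"},"wz":{"type":"number"}}}},"newtons":{"type":"number"}},"required":["increments"]}

```bash
mkdir -p pics; ls; python3 - <<'E'
from station import *
import cv2,numpy as np
o=get_obs();print(o)
for n in("top","scene"):
    p,d=read_camera(n);cv2.imwrite(f"pics/{n}0.png",p[:,:,::-1]);np.savez(f"{n}0.npz",p=p,d=d)
    print(n,calibration(n))
print(calibration("wrist"))
E
```

```text
pics
{'t': 0.0, 'q': array([ 1.01291397,  0.47779086,  0.02234118,  1.55646329, -0.01148608,
        1.10926128, -0.08307992]), 'joint_vel': array([-0.00195755, -0.00073752, -0.00064021,  0.0001473 ,  0.00052228,
        0.00048923, -0.00074788]), 'joint_torque': array([-1.47097489e-03, -5.96463418e+01,  1.60739534e+00, -2.81204081e+01,
        1.25387518e-02,  9.51814174e-03, -1.91190372e-05]), 'eef_pos': array([ 0.29318832, -0.60733148,  0.22052694]), 'tool_rot': array([-8.55465674e-04,  9.74812804e-01,  2.23022851e-01, -2.70652669e-04]), 'contact_force': array([ 0.01664151,  0.26183131, -0.10781832]), 'torque': array([-0.00352246, -0.02455392,  0.00552792]), 'grasp_force': 0.0, 'gripper_width': 0.995697712753891}
top {'intrinsics': array([[392.78703173,   0.        , 252.40087239],
       [  0.        , 392.78703173, 192.51483069],
       [  0.        ,   0.        ,   1.        ]]), 'k1': -0.10130467151292735, 'R': array([[ 0.02611481, -0.9995754 ,  0.01292431],
       [-0.98077851, -0.02812031, -0.19308747],
       [ 0.19336892, -0.00763345, -0.98109642]]), 't': array([-0.051079
[... 288 characters left out ...]

       [-0.44008843, -0.03218801, -0.89737735],
       [ 0.8966003 ,  0.03911105, -0.44111023]]), 't': array([-0.05468949,  0.32286353,  1.31433994])}
{'intrinsics': array([[289.87216689,   0.        , 259.77726391],
       [  0.        , 289.87216689, 188.26644368],
       [  0.        ,   0.        ,   1.        ]]), 'k1': 0.016747508480268097, 'mount': array([[ 2.50246170e-04, -9.61197789e-01, -2.75860016e-01,
         6.98363105e-02],
       [ 9.99999856e-01,  3.71459564e-04, -3.87152802e-04,
         1.08252640e-03],
       [ 4.74601258e-04, -2.75859879e-01,  9.61197743e-01,
        -1.52625225e-01],
       [ 0.00000000e+00,  0.00000000e+00,  0.00000000e+00,
         1.00000000e+00]])}
```

View pics/top0.png

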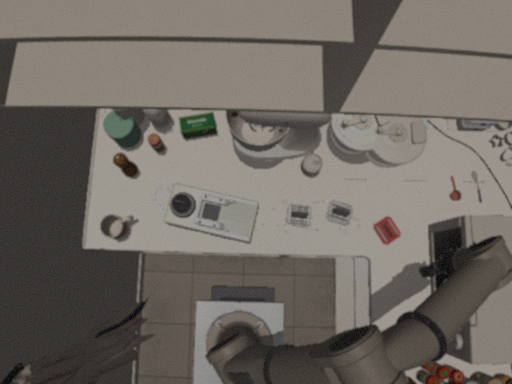

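View pics/scene0.png

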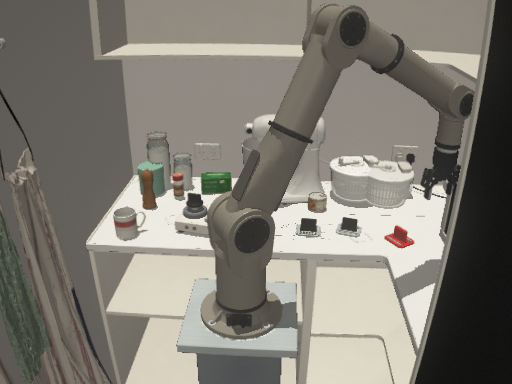

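Top view: slicer with button at (182,204), track around (210,211) and open deck to the right. Plates are at (299,214) and (340,212), and the red look-alike at (387,230). I'll enlarge these and measure them.

```bash
cat > h.py <<'E'
import numpy as np,cv2
from station import *
from scipy.spatial.transform import Rotation as Ro
def rot(q): return Ro.from_quat([q[1],q[2],q[3],q[0]]).as_matrix()
def cam(n,o=None):
    c=calibration(n);K=c["intrinsics"];k=c["k1"]
    if n=="wrist":
        M=np.array(c["mount"]);R=rot(o["tool_rot"]);Rw=R@M[:3,:3];C=R@M[:3,3]+o["eef_pos"]
    else: Rw=c["R"].T;C=-Rw@c["t"]
    return K,k,Rw,C
def rays(cm,uv):
    K,k,Rw,C=cm
    x=(np.atleast_2d(uv).astype(float)-[K[0,2],K[1,2]])/K[0,0];u=x.copy()
    for _ in range(20): u=x/(1+k*(u**2).sum(1,keepdims=True))
    return np.c_[u,np.ones(len(u))]@Rw.T
def onplane(cm,uv,z):
    r=rays(cm,uv);C=cm[3];return C+r*((z-C[2])/r[:,2])[:,None]
def project(cm,X):
    K,k,Rw,C=cm;c=(np.atleast_2d(X)-C)@Rw;s=c[:,:2]/c[:,2:];return s*(1+k*(s**2).sum(1,keepdims=True))*K[0,0]+[K[0,2],K[1,2]]
def cloud(cm,d):
    h,w=d.shape;uv=np.stack(np.meshgrid(np.arange(w),np.arange(h)),-1).reshape(-1,2)
    return (cm[3]+rays(cm,uv)*d.reshape(-1,1)).reshape(h,w,3)
E
python3 - <<'E'
from h import *
f=np.load("top0.npz");p,d=f["p"],f["d"];cm=cam("top");X=cloud(cm,d)
for uv in [(182,204),(240,220),(299,216),(340,214),(387,230),(125,165),(115,228),(312,164),(300,235)]: print(uv,X[uv[1],uv[0]].round(3))
c=p[170:260,150:410];cv2.imwrite("pics/top0c.png",cv2.resize(c[:,:,::-1],None,fx=3,fy=3,interpolation=cv2.INTER_CUBIC))
m=((X[...,2]>.04)&(X[...,2]<.06)&(X[...,0]>.4)&(X[...,0]<.75)&(X[...,1]>-.05)&(X[...,1]<.4)).astype(np.uint8)
n,l,s,ce=cv2.connectedComponentsWithStats(m);i=1+s[1:,4].argmax();P=X[l==i][:,:2].astype(np.float32)
print("slicer",cv2.minAreaRect(P))
for nm,lo,hi in(("plateA",-.17,-.05),("plateB",-.3,-.16)):
  m=(X[...,2]>.03)&(X[...,2]<.07)&(X[...,0]>.45)&(X[...,0]<.65)&(X[...,1]>lo)&(X[...,1]<hi)
  print(nm,m.sum(),X[m].mean(0),cv2.minAreaRect(X[m][:,:2].astype(np.float32)))
m=(X[...,2]>.1)&(X[...,2]<.15)&(X[...,0]>.45)&(X[...,0]<.65)&(X[...,1]>.1)&(X[...,1]<.3)
print("bar",m.sum(),X[m].mean(0),cv2.minAreaRect(X[m][:,:2].astype(np.float32)))
E
```

```text
(182, 204) [0.48  0.205 0.127]
(240, 220) [0.44  0.006 0.052]
(299, 216) [ 0.464 -0.21   0.027]
(340, 214) [ 0.477 -0.365  0.016]
(387, 230) [ 0.42  -0.54   0.023]
(125, 165) [0.615 0.418 0.121]
(115, 228) [0.402 0.473 0.004]
(312, 164) [ 0.655 -0.254  0.058]
(300, 235) [ 0.396 -0.218  0.001]
slicer ((0.46930375695228577, 0.11245674639940262), (0.32125794887542725, 0.15124836564064026), 79.10579681396484)
plateA 20 [ 0.49350437 -0.05265957  0.04865551] ((0.48990899324417114, -0.05444354936480522), (0.036061499267816544, 0.007608968298882246), 1.5128425359725952)
plateB 207 [ 0.57749418 -0.23729653  0.05134029] ((0.5582457780838013, -0.2356087565422058), (0.06702055037021637, 0.1986485719680786), 78.6356201171875)
bar 186 [0.48656253 0.21437342 0.11316233] ((0.48935186862945557, 0.21379713714122772), (0.05374857038259506, 0.06025094911456108), 69.04071044921875)
```

View pics/top0c.png

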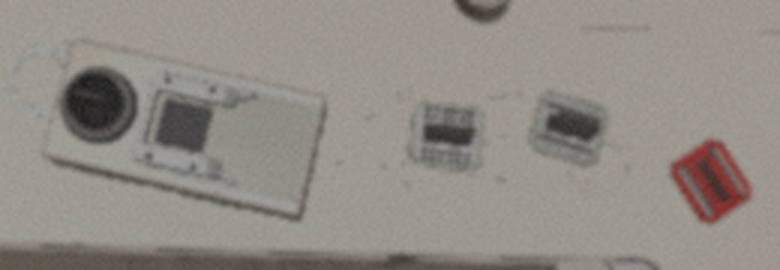

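```bash
python3 -c "
import station;print([n for n in dir(station) if not n.startswith('_')]); print(getattr(station,'finger_overhang',None))"
```

```text
['PlanningError', 'calibration', 'finger_overhang', 'get_obs', 'hand_in', 'read_camera']
0.025
```

Request:
{"op": "drive_tool", "data": {"increments": [{"wz": -8.9}, {"wz": -8.9}, {"wz": -8.9}, {"wz": -8.9}, {"wz": -8.9}, {"wz": -8.8}, {"dx": 0.045, "dy": 0.023, "dz": -0.005}, {"dx": 0.045, "dy": 0.023, "dz": -0.005}, {"dx": 0.045, "dy": 0.023, "dz": -0.005}, {"dx": 0.045, "dy": 0.023, "dz": -0.005}, {"dx": 0.045, "dy": 0.023, "dz": -0.005}, {"dx": 0.045, "dy": 0.023, "dz": -0.005}, {}]}}

```text
schema error: expected keys claw, dx, dy, dz, wx, wy, wz
```

```bash
python3 - <<'E'
from h import *
o=get_obs();p,d=read_camera("wrist");print(o["eef_pos"],o["tool_rot"],o["q"].round(2))
R=rot(o["tool_rot"]);print(R.round(3))
np.savez("w1.npz",p=p,d=d,pos=o["eef_pos"],rot=o["tool_rot"]);cv2.imwrite("pics/w1.png",p[:,:,::-1])
E
```

```text
[ 0.29325046 -0.60738502  0.22061725] [-7.80511829e-04  9.74819274e-01  2.22994903e-01 -2.18622757e-04] [ 1.01  0.48  0.02  1.56 -0.01  1.11 -0.08]
[[ 0.901  0.435 -0.001]
 [ 0.435 -0.901  0.001]
 [-0.    -0.002 -1.   ]]
```

View pics/w1.png

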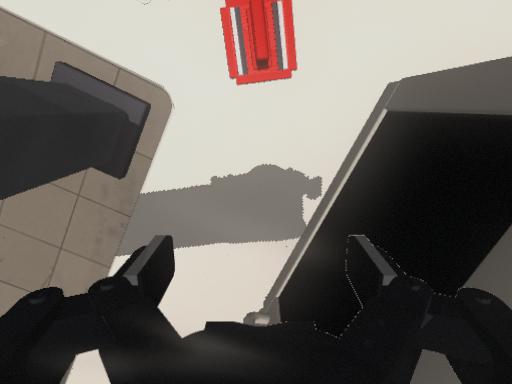

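The move was refused because every key is required. The picture is from the start pose: the red look-alike is at the top (262,35), with the fingers at the bottom. I'll resend the move with full rows.

Request:
{"op": "drive_tool", "data": {"increments": [{"claw": 0.085, "dx": 0, "dy": 0, "dz": 0, "wx": 0, "wy": 0, "wz": -8.9}, {"claw": 0.085, "dx": 0, "dy": 0, "dz": 0, "wx": 0, "wy": 0, "wz": -8.9}, {"claw": 0.085, "dx": 0, "dy": 0, "dz": 0, "wx": 0, "wy": 0, "wz": -8.9}, {"claw": 0.085, "dx": 0, "dy": 0, "dz": 0, "wx": 0, "wy": 0, "wz": -8.9}, {"claw": 0.085, "dx": 0, "dy": 0, "dz": 0, "wx": 0, "wy": 0, "wz": -8.9}, {"claw": 0.085, "dx": 0, "dy": 0, "dz": 0, "wx": 0, "wy": 0, "wz": -8.8}, {"claw": 0.085, "dx": 0.045, "dy": 0.023, "dz": -0.005, "wx": 0, "wy": 0, "wz": 0}, {"claw": 0.085, "dx": 0.045, "dy": 0.023, "dz": -0.005, "wx": 0, "wy": 0, "wz": 0}, {"claw": 0.085, "dx": 0.045, "dy": 0.023, "dz": -0.005, "wx": 0, "wy": 0, "wz": 0}, {"claw": 0.085, "dx": 0.045, "dy": 0.023, "dz": -0.005, "wx": 0, "wy": 0, "wz": 0}, {"claw": 0.085, "dx": 0.045, "dy": 0.023, "dz": -0.005, "wx": 0, "wy": 0, "wz": 0}, {"claw": 0.085, "dx": 0.045, "dy": 0.023, "dz": -0.005, "wx": 0, "wy": 0, "wz": 0}, {"claw": 0.085, "dx": 0, "dy": 0, "dz": 0, "wx": 0, "wy": 0, "wz": 0}]}}

```text
t: 1.78
eef_pos: [0.4838, -0.3639, 0.252]
tool_rot: [0.0, 0.769, 0.64, 0.001]
contact_force: [-0.5, -1.9, 0.6]
gripper_width: 0.991
grasp_force: 0.0
```

```bash
cat > snap.py <<'E'
import sys
from h import *
n=sys.argv[1];o=get_obs();p,d=read_camera("wrist");print(o["t"],o["eef_pos"],o["q"].round(2))
R=rot(o["tool_rot"]);print(R.round(3).tolist())
np.savez(n+".npz",p=p,d=d,eef_pos=o["eef_pos"],tool_rot=o["tool_rot"]);cv2.imwrite(f"pics/{n}.png",p[:,:,::-1])
E
python3 snap.py w2
```

```text
1.775 [ 0.48384014 -0.36389278  0.25198254] [ 0.77  0.35 -0.29  1.68  0.11  1.12  0.27]
[[0.181, 0.983, 0.002], [0.983, -0.181, 0.002], [0.002, 0.002, -1.0]]
```

View pics/w2.png

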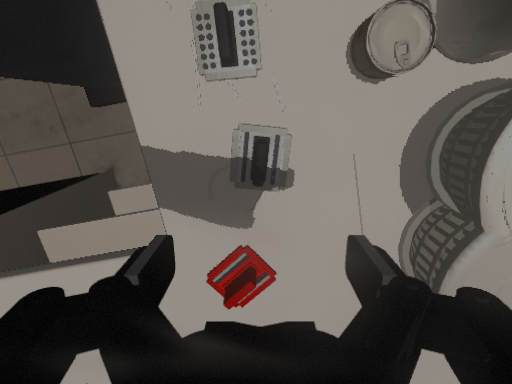

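The slicing plate (straight blades) is at (262,158). The grating plate with holes is at (226,40) and the red decoy at (242,275). Next I go above the button with the fingers closed.

Request:
{"op": "drive_tool", "data": {"increments": [{"claw": 0, "dx": 0.052, "dy": -0.009, "dz": 0, "wx": 0, "wy": 0, "wz": 0}, {"claw": 0, "dx": 0.052, "dy": -0.009, "dz": 0, "wx": 0, "wy": 0, "wz": 0}, {"claw": 0, "dx": 0.052, "dy": -0.009, "dz": 0, "wx": 0, "wy": 0, "wz": 0}, {"claw": 0, "dx": 0.052, "dy": -0.009, "dz": 0, "wx": 0, "wy": 0, "wz": 0}, {"claw": 0, "dx": 0.052, "dy": -0.009, "dz": 0, "wx": 0, "wy": 0, "wz": 0}, {"claw": 0, "dx": 0.052, "dy": -0.009, "dz": 0, "wx": 0, "wy": 0, "wz": 0}, {"claw": 0, "dx": 0.052, "dy": -0.009, "dz": 0, "wx": 0, "wy": 0, "wz": 0}, {"claw": 0, "dx": 0.052, "dy": -0.009, "dz": 0, "wx": 0, "wy": 0, "wz": 0}, {"claw": 0, "dx": 0.052, "dy": -0.009, "dz": 0, "wx": 0, "wy": 0, "wz": 0}, {"claw": 0, "dx": 0.052, "dy": -0.009, "dz": 0, "wx": 0, "wy": 0, "wz": 0}, {"claw": 0, "dx": 0.05, "dy": -0.01, "dz": 0, "wx": 0, "wy": 0, "wz": 0}, {"claw": 0, "dx": 0, "dy": 0, "dz": 0, "wx": 0, "wy": 0, "wz": 0}]}}

```text
t: 3.32
eef_pos: [0.4895, 0.2129, 0.2514]
tool_rot: [-0.001, 0.77, 0.638, 0.0]
contact_force: [-0.1, 0.8, -0.0]
gripper_width: -0.002
grasp_force: 0.0
```

```bash
python3 snap.py w3; python3 - <<'E'
from h import *
f=np.load("w3.npz");X=cloud(cam("wrist",f),f["d"]);R=rot(f["tool_rot"])
n=np.hypot(X[...,0]-.489,X[...,1]-.2156)<.06
for a,b in((.118,.14),(.085,.115)):
  m=n&(X[...,2]>a)&(X[...,2]<b);r=cv2.minAreaRect(X[m][:,:2].astype(np.float32)*1000);print(m.sum(),X[m][:,2].mean(),r)
  print("tool delta",(R.T@(np.r_[np.array(r[0])/1000,.131]-f["eef_pos"])).round(4))
E
```

```text
3.325 [0.48953168 0.21285323 0.25141563] [ 0.01  0.28 -0.63  1.82  0.18  1.1  -0.88]
[[0.185, 0.983, -0.0], [0.983, -0.185, 0.002], [0.002, -0.001, -1.0]]
718 0.1307942625515322 ((488.76458740234375, 215.9876251220703), (48.8605842590332, 13.91455364227295), 79.00572204589844)
tool delta [ 0.0027 -0.0012  0.1204]
2028 0.10070885479890267 ((488.9106750488281, 215.96575927734375), (62.11330032348633, 64.36540985107422), 80.02257537841797)
tool delta [ 0.0027 -0.0011  0.1204]
```

View pics/w3.png

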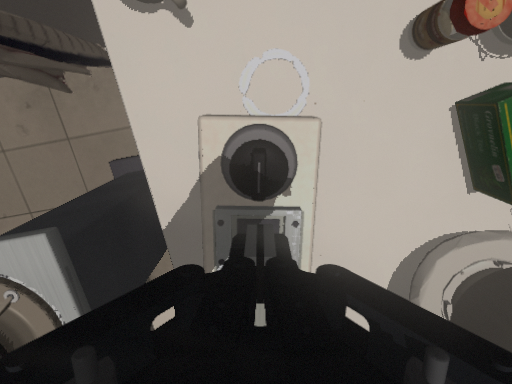

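Button found at (0.489, 0.216), yaw 79°, top at 0.131, which matches the given sizes. Now I press.

Request:
{"op": "drive_tool", "data": {"increments": [{"claw": 0, "dx": 0.001, "dy": -0.001, "dz": 0.04, "wx": 0, "wy": 0, "wz": 0}, {"claw": 0, "dx": 0.001, "dy": 0, "dz": 0.03, "wx": 0, "wy": 0, "wz": 0}, {"claw": 0, "dx": 0, "dy": 0, "dz": 0.016, "wx": 0, "wy": 0, "wz": 0}, {"claw": 0, "dx": 0, "dy": 0, "dz": 0.006, "wx": 0, "wy": 0, "wz": 0}, {"claw": 0, "dx": 0, "dy": 0, "dz": 0.005, "wx": 0, "wy": 0, "wz": 0}, {"claw": 0, "dx": 0, "dy": 0, "dz": 0.005, "wx": 0, "wy": 0, "wz": 0}, {"claw": 0, "dx": 0, "dy": 0, "dz": 0.004, "wx": 0, "wy": 0, "wz": 0}, {"claw": 0, "dx": 0, "dy": 0, "dz": 0, "wx": 0, "wy": 0, "wz": 0}]}}

```text
t: 4.38
eef_pos: [0.4894, 0.2119, 0.1454]
tool_rot: [-0.0, 0.771, 0.637, -0.0]
contact_force: [-0.2, -0.3, -0.3]
gripper_width: 0.001
grasp_force: 0.0
```

Request:
{"op": "drive_tool", "data": {"increments": [{"claw": 0, "dx": 0.001, "dy": 0, "dz": 0.003, "wx": 0, "wy": 0, "wz": 0}, {"claw": 0, "dx": 0.001, "dy": 0, "dz": 0.002, "wx": 0, "wy": 0, "wz": 0}, {"claw": 0, "dx": 0, "dy": 0, "dz": 0, "wx": 0, "wy": 0, "wz": 0}]}}

```text
t: 4.75
eef_pos: [0.4898, 0.2139, 0.1404]
tool_rot: [-0.0, 0.771, 0.637, -0.0]
contact_force: [-0.5, 0.3, -0.2]
gripper_width: 0.003
grasp_force: 0.0
```

```bash
python3 - <<'E'
from h import *
o=get_obs();p,d=read_camera("wrist");X=cloud(cam("wrist",o),d);print(o["eef_pos"],o["contact_force"])
r=np.hypot(X[...,0]-.489,X[...,1]-.216)
m=(r>.022)&(r<.03)&(X[...,2]>.07)&(X[...,2]<.115)
print(m.sum(),np.percentile(X[m][:,2],[10,50,90]))
E
```

```text
[0.48975868 0.21392928 0.14037125] [-0.45081515  0.33817296 -0.17019505]
2166 [0.09842338 0.10026288 0.10211088]
```

Request:
{"op": "drive_tool", "data": {"increments": [{"claw": 0, "dx": 0.001, "dy": 0, "dz": 0.003, "wx": 0, "wy": 0, "wz": 0}, {"claw": 0, "dx": 0, "dy": 0, "dz": 0, "wx": 0, "wy": 0, "wz": 0}]}}

```text
t: 5.05
eef_pos: [0.4899, 0.2148, 0.1373]
tool_rot: [-0.0, 0.771, 0.637, -0.0]
contact_force: [-0.3, -0.6, -0.8]
gripper_width: 0.002
grasp_force: 0.0
```

```bash
python3 snap.py w4; python3 - <<'E'
from h import *
p=np.load("w4.npz")["p"];cv2.imwrite("pics/w4c.png",cv2.resize(p[:,:,::-1],None,fx=1.5,fy=1.5)[150:576,150:650])
o=get_obs();print(o["contact_force"])
E
```

```text
5.05 [0.48989655 0.21477841 0.13725451] [-0.05  0.41 -0.59  1.94  0.3   0.88 -0.99]
[[0.19, 0.982, -0.0], [0.982, -0.19, -0.0], [-0.0, -0.0, -1.0]]
[-0.45830356 -0.27152757 -0.24813849]
```

View pics/w4c.png

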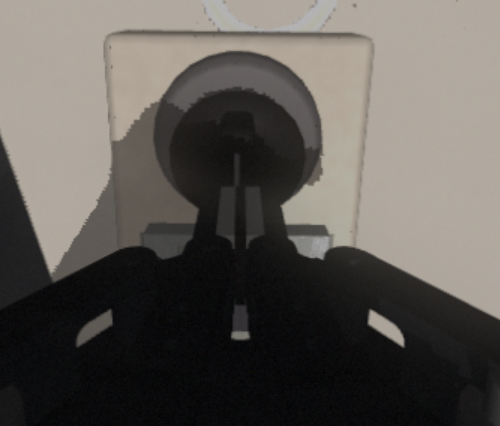

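The shut fingers (crop ~(238,200)) stand over the bar but haven't clearly touched it. I'll keep going down in small steps and watch the force.

Request:
{"op": "drive_tool", "data": {"increments": [{"claw": 0, "dx": 0, "dy": 0, "dz": 0.003, "wx": 0, "wy": 0, "wz": 0}, {"claw": 0, "dx": 0, "dy": 0, "dz": 0.003, "wx": 0, "wy": 0, "wz": 0}, {"claw": 0, "dx": 0, "dy": 0, "dz": 0, "wx": 0, "wy": 0, "wz": 0}]}}

```text
t: 5.48
eef_pos: [0.4898, 0.2146, 0.1312]
tool_rot: [-0.0, 0.771, 0.637, -0.0]
contact_force: [-0.9, -0.4, -0.1]
gripper_width: -0.005
grasp_force: 0.0
```

```bash
python3 - <<'E'
from h import *
f=np.load("w4.npz");X=cloud(cam("wrist",f),f["d"]);T=(X-f["eef_pos"])@rot(f["tool_rot"])
m=(abs(T[...,1])<.012)&(abs(T[...,0])<.04)&(f["d"]>0)
for a in range(-40,40,5):
  k=m&(T[...,0]*1000>=a)&(T[...,0]*1000<a+5)
  if k.any(): print(a,k.sum(),np.percentile(T[k][:,2],[0,10,50,90,100]).round(4))
E
```

```text
-20 26 [0.0337 0.0342 0.0349 0.0355 0.036 ]
-15 107 [-0.0607 -0.057   0.0335  0.0351  0.0361]
-10 366 [-0.0646 -0.0618 -0.0568  0.0347  0.0357]
-5 311 [-0.0604 -0.0589 -0.048   0.0346  0.0358]
0 430 [-0.0785 -0.0585  0.0046  0.0343  0.0356]
5 2499 [-0.1026 -0.0989 -0.0601  0.0046  0.0361]
10 4841 [-0.1067 -0.101  -0.0692 -0.0282  0.036 ]
15 5783 [-0.1108 -0.1079 -0.0953 -0.0783  0.0366]
20 432 [-0.1105  0.0056  0.0083  0.0363  0.0383]
25 525 [0.0072 0.0157 0.0374 0.0668 0.069 ]
30 350 [0.0368 0.0399 0.0663 0.0676 0.0691]
35 194 [0.0653 0.0662 0.0669 0.0678 0.069 ]
```

```bash
python3 - <<'E'
from h import *
o=get_obs();p,d=read_camera("wrist");X=cloud(cam("wrist",o),d);T=(X-o["eef_pos"])@rot(o["tool_rot"])
r=np.hypot(X[...,0]-.489,X[...,1]-.216)
m=(r>.022)&(r<.03)&(X[...,2]>.07)&(X[...,2]<.115);print(np.percentile(X[m][:,2],[10,50,90]))
p2,d2=read_camera("scene");X2=cloud(cam("scene"),d2)
np.savez("s5.npz",p=p2,d=d2);u=project(cam("scene"),[.489,.216,.12])[0].astype(int);print(u)
c=p2[u[1]-50:u[1]+40,u[0]-60:u[0]+60];cv2.imwrite("pics/s5.png",cv2.resize(c[:,:,::-1],None,fx=6,fy=6,interpolation=cv2.INTER_CUBIC))
E
```

```text
[0.09823018 0.10016527 0.10213084]
[194 195]
```

View pics/s5.png

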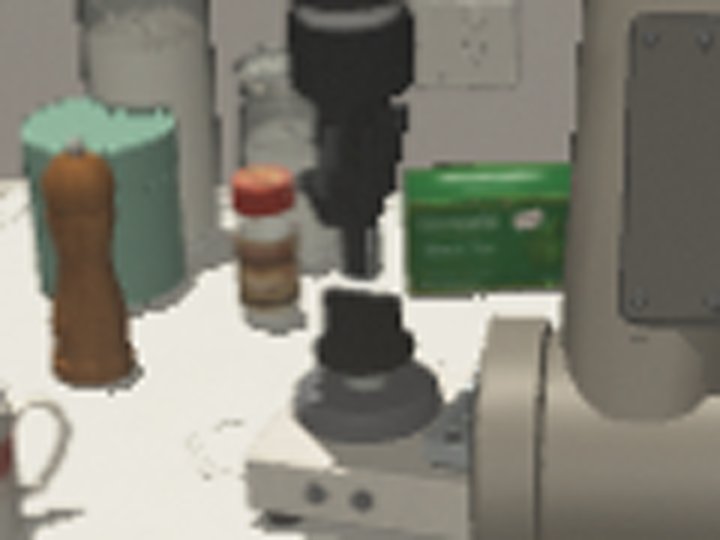

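The scene view shows the fingertips (360,278) just above or behind the bar top (365,292). I'll check with the scene depth.

```bash
python3 - <<'E'
from h import *
f=np.load("s5.npz");X=cloud(cam("scene"),f["d"])
for v in range(180,212): print(v,[X[v,u].round(3).tolist() for u in (192,194,196)])
print(project(cam("scene"),[[.489,.216,.131],[.489,.216,.106],[.489,.216,.15]]),get_obs()["eef_pos"])
E
```

```text
180 [[0.449, 0.214, 0.201], [0.466, 0.21, 0.194], [0.482, 0.206, 0.187]]
181 [[0.45, 0.214, 0.197], [0.459, 0.209, 0.193], [0.483, 0.206, 0.183]]
182 [[0.452, 0.215, 0.192], [0.464, 0.21, 0.187], [0.483, 0.206, 0.179]]
183 [[0.473, 0.219, 0.179], [0.471, 0.212, 0.18], [0.486, 0.207, 0.174]]
184 [[0.479, 0.221, 0.172], [0.481, 0.214, 0.171], [0.479, 0.206, 0.172]]
185 [[0.477, 0.221, 0.169], [0.471, 0.212, 0.172], [-1.034, -0.096, 0.87]]
186 [[0.476, 0.221, 0.165], [0.478, 0.214, 0.165], [0.479, 0.206, 0.165]]
187 [[0.484, 0.222, 0.158], [0.475, 0.213, 0.162], [0.482, 0.207, 0.159]]
188 [[0.474, 0.221, 0.158], [0.474, 0.213, 0.159], [0.477, 0.206, 0.157]]
189 [[0.474, 0.221, 0.155], [0.468, 0.212, 0.157], [0.483, 0.208, 0.15]]
190 [[0.479, 0.222, 0.148], [0.473, 0.213, 0.151], [0.481, 0.208, 0.148]]
191 [[0.482, 0.223, 0.142], [0.482, 0.215, 0.143], [0.775, 0.267, 0.002]]
192 [[0.774, 0.285, -0.003], [0.768, 0.275, 0.0], [0.774, 0.267, -0.002]]
193 [[0.49, 0.225, 0.13], [0.494, 0.218, 0.129], [0.759, 0.264, 0.0]]
194 [[0.483, 0.224, 0.13], [0.487, 0.217, 0.128], [0.48, 0.208, 0.131]]

[... 654 characters left out ...]
]]
204 [[0.458, 0.221, 0.101], [0.46, 0.214, 0.1], [0.46, 0.206, 0.101]]
205 [[0.463, 0.222, 0.094], [0.452, 0.212, 0.1], [0.46, 0.206, 0.097]]
206 [[0.458, 0.221, 0.093], [0.459, 0.214, 0.093], [0.459, 0.206, 0.093]]
207 [[0.463, 0.223, 0.086], [0.457, 0.214, 0.09], [0.473, 0.21, 0.081]]
208 [[0.481, 0.227, 0.072], [0.475, 0.218, 0.076], [0.475, 0.21, 0.076]]
209 [[0.477, 0.226, 0.07], [0.471, 0.217, 0.073], [0.481, 0.212, 0.069]]
210 [[0.472, 0.225, 0.069], [0.476, 0.218, 0.067], [0.47, 0.21, 0.07]]
211 [[0.463, 0.223, 0.069], [0.462, 0.216, 0.07], [0.47, 0.21, 0.066]]
[[194.35488382 193.02525831]
 [194.69894785 199.0814811 ]
 [194.09310773 188.37062601]] [0.48996471 0.21479735 0.1314207 ]
```

The scene depth puts the real fingertips at z≈0.14 while the TCP reads 0.131. The tips are therefore farther back than the nominal overhang, so I'll find the true offset by contact.

Request:
{"op": "drive_tool", "data": {"increments": [{"claw": 0, "dx": 0, "dy": 0, "dz": 0.003, "wx": 0, "wy": 0, "wz": 0}, {"claw": 0, "dx": 0, "dy": 0, "dz": 0.003, "wx": 0, "wy": 0, "wz": 0}, {"claw": 0, "dx": 0, "dy": 0, "dz": 0.003, "wx": 0, "wy": 0, "wz": 0}, {"claw": 0, "dx": 0, "dy": 0, "dz": 0, "wx": 0, "wy": 0, "wz": 0}]}}

```text
t: 6.08
eef_pos: [0.4898, 0.2147, 0.1221]
tool_rot: [-0.0, 0.771, 0.637, -0.0]
contact_force: [-0.5, 0.1, -0.7]
gripper_width: 0.001
grasp_force: 0.0
```

Request:
{"op": "drive_tool", "data": {"increments": [{"claw": 0, "dx": 0, "dy": 0, "dz": 0.002, "wx": 0, "wy": 0, "wz": 0}, {"claw": 0, "dx": 0, "dy": 0, "dz": 0.002, "wx": 0, "wy": 0, "wz": 0}, {"claw": 0, "dx": 0, "dy": 0, "dz": 0, "wx": 0, "wy": 0, "wz": 0}]}}

```text
t: 6.45
eef_pos: [0.4902, 0.2149, 0.1186]
tool_rot: [0.0, 0.771, 0.637, 0.0]
contact_force: [-0.2, 0.1, 3.0]
gripper_width: -0.003
grasp_force: 1.2
```

```bash
cat > tip.py <<'E'
from h import *
o=get_obs();p,d=read_camera("scene");X=cloud(cam("scene"),d)
print(o["eef_pos"],o["contact_force"])
u,v=project(cam("scene"),[.489,.216,.131])[0].round().astype(int)
for k in range(v-9,v+12): print(k,X[k,u].round(3).tolist(),p[k,u].tolist())
E
python3 tip.py
```

```text
[0.49023746 0.21486747 0.11861675] [-0.21143303  0.12583439  2.96016761]
184 [0.461, 0.21, 0.18] [44, 43, 42]
185 [0.458, 0.209, 0.178] [45, 44, 42]
186 [0.471, 0.212, 0.168] [45, 44, 43]
187 [0.474, 0.213, 0.163] [47, 45, 44]
188 [0.477, 0.214, 0.157] [48, 47, 44]
189 [0.467, 0.212, 0.158] [47, 47, 45]
190 [0.475, 0.214, 0.15] [48, 47, 46]
191 [0.472, 0.213, 0.148] [49, 49, 46]
192 [0.477, 0.215, 0.141] [48, 48, 46]
193 [0.473, 0.214, 0.139] [47, 47, 45]
194 [0.49, 0.218, 0.126] [93, 94, 90]
195 [0.477, 0.215, 0.129] [60, 59, 57]
196 [0.481, 0.216, 0.122] [48, 47, 44]
197 [0.483, 0.217, 0.117] [47, 47, 44]
198 [0.482, 0.217, 0.114] [48, 46, 44]
199 [0.48, 0.217, 0.111] [48, 46, 43]
200 [0.483, 0.218, 0.105] [47, 45, 42]
201 [0.477, 0.217, 0.104] [47, 45, 43]
202 [0.473, 0.216, 0.102] [48, 46, 43]
203 [0.469, 0.215, 0.1] [46, 46, 42]
204 [0.462, 0.214, 0.099] [48, 47, 43]
```

Contact (3 N) at TCP z≈0.119, so the shut fingertips sit about 12 mm behind the reported TCP. I'll keep pressing.

Request:
{"op": "drive_tool", "data": {"increments": [{"claw": 0, "dx": 0, "dy": 0, "dz": 0.003, "wx": 0, "wy": 0, "wz": 0}, {"claw": 0, "dx": 0, "dy": 0, "dz": 0.003, "wx": 0, "wy": 0, "wz": 0}, {"claw": 0, "dx": 0, "dy": 0, "dz": 0.003, "wx": 0, "wy": 0, "wz": 0}, {"claw": 0, "dx": 0, "dy": 0, "dz": 0.002, "wx": 0, "wy": 0, "wz": 0}, {"claw": 0, "dx": 0, "dy": 0, "dz": 0, "wx": 0, "wy": 0, "wz": 0}]}}

```text
t: 7.12
eef_pos: [0.4901, 0.2149, 0.1075]
tool_rot: [0.0, 0.771, 0.637, 0.0]
contact_force: [0.0, 0.4, 4.5]
gripper_width: -0.0
grasp_force: 2.2
```

Request:
{"op": "drive_tool", "data": {"increments": [{"claw": 0, "dx": 0, "dy": 0, "dz": 0.002, "wx": 0, "wy": 0, "wz": 0}, {"claw": 0, "dx": 0, "dy": 0, "dz": 0.002, "wx": 0, "wy": 0, "wz": 0}, {"claw": 0, "dx": 0, "dy": 0, "dz": 0, "wx": 0, "wy": 0, "wz": 0}]}}

```text
t: 7.5
eef_pos: [0.4909, 0.2152, 0.1067]
tool_rot: [0.001, 0.771, 0.636, 0.001]
contact_force: [-8.4, -4.8, 34.0]
gripper_width: -0.003
grasp_force: 16.8
```

It bottomed out (34 N). I'll retreat, open the fingers, and look at the button and track.

Request:
{"op": "drive_tool", "data": {"increments": [{"claw": 0, "dx": 0, "dy": 0, "dz": -0.01, "wx": 0, "wy": 0, "wz": 0}, {"claw": 0, "dx": 0, "dy": 0, "dz": -0.04, "wx": 0, "wy": 0, "wz": 0}, {"claw": 0.085, "dx": 0, "dy": 0, "dz": -0.06, "wx": 0, "wy": 0, "wz": 0}, {"claw": 0.085, "dx": -0.03, "dy": 0, "dz": -0.05, "wx": 0, "wy": 0, "wz": 0}, {"claw": 0.085, "dx": -0.05, "dy": 0, "dz": -0.01, "wx": 0, "wy": 0, "wz": 0}, {"claw": 0.085, "dx": -0.04, "dy": 0, "dz": 0, "wx": 0, "wy": 0, "wz": 0}, {"claw": 0.085, "dx": 0, "dy": 0, "dz": 0, "wx": 0, "wy": 0, "wz": 0}]}}

```text
t: 8.38
eef_pos: [0.4667, 0.0932, 0.273]
tool_rot: [0.001, 0.773, 0.634, -0.001]
contact_force: [-0.3, -0.1, 0.5]
gripper_width: 0.996
grasp_force: 0.0
```

```bash
python3 snap.py w6; python3 - <<'E'
from h import *
f=np.load("w6.npz");X=cloud(cam("wrist",f),f["d"])
q=lambda m:cv2.minAreaRect(X[m][:,:2].astype(np.float32)*1000)
n=np.hypot(X[...,0]-.489,X[...,1]-.216)<.045
m=n&(X[...,2]>.107)&(X[...,2]<.14);print("bar",m.sum(),X[m][:,2].mean(),q(m))
S=np.array([.189,.982]);N=np.array([.982,-.189]);c=np.array([.4693,.1125])
L=np.stack([(X[...,:2]-c)@N,(X[...,:2]-c)@S,X[...,2]],-1)
m=(abs(L[...,0])<.07)&(abs(L[...,1])<.155)
# height map by slicer cell
for y in range(-150,60,15):
  row=[]
  for x in range(-70,71,7):
    k=m&(abs(L[...,0]*1000-x)<3.5)&(abs(L[...,1]*1000-y)<4)
    row.append(int(round(1000*np.median(L[k][:,2]))) if k.sum()>2 else 0)
  print(y,row)
E
```

```text
8.375 [0.46667922 0.09318804 0.27299107] [ 0.22  0.14 -0.6   1.92  0.09  1.11 -0.61]
[[0.195, 0.981, -0.001], [0.981, -0.195, -0.002], [-0.002, -0.0, -1.0]]
bar 845 0.1197388920350903 ((488.45977783203125, 215.45208740234375), (49.271488189697266, 13.83591079711914), 79.0592041015625)
-150 [50, 50, 51, 50, 50, 51, 51, 51, 51, 51, 50, 51, 51, 51, 51, 51, 50, 51, 50, 50, 49]
-135 [50, 50, 51, 50, 51, 51, 51, 50, 51, 51, 51, 51, 51, 51, 51, 50, 51, 51, 50, 50, 49]
-120 [51, 51, 50, 50, 51, 51, 51, 51, 51, 51, 51, 51, 51, 51, 51, 51, 51, 51, 51, 50, 49]
-105 [51, 50, 51, 51, 51, 51, 50, 51, 51, 51, 51, 51, 51, 51, 51, 51, 50, 51, 50, 50, 49]
-90 [50, 51, 51, 51, 51, 51, 51, 51, 51, 50, 51, 51, 51, 51, 50, 51, 51, 50, 50, 50, 49]
-75 [50, 51, 65, 51, 51, 51, 51, 51, 51, 51, 51, 51, 50, 50, 51, 51, 50, 64, 51, 50, 49]
-60 [51, 51, 58, 65, 50, 51, 51, 51, 51, 51, 51, 50, 51, 51, 51, 50, 63, 65, 50, 50, 50]
-45 [50, 51, 66, 67, 66, 51, 50, 50, 51, 51, 51, 51, 51, 50, 50, 66, 66, 65, 51, 50, 50]
-30 [353, 355, 354, 348, 315, 51, 51, 51, 51, 51, 51, 51, 51, 51, 51, 65, 312, 352, 348, 354, 355]
-15 [50, 351, 350, 347, 324, 363, 51, 51, 51, 51, 51, 52, 51, 51, 50, 65, 325, 333, 347, 351, 340]
0 [50, 50, 65, 65, 66, 362, 367, 373, 379, 381, 51, 53, 380, 377, 371, 363, 361, 66, 51, 50, 49]
15 [51, 50, 64, 65, 65, 51, 51, 51, 51, 51, 51, 51, 51, 51, 51, 65, 65, 65, 51, 51, 50]
30 [51, 51, 65, 67, 66, 52, 51, 51, 51, 51, 51, 51, 51, 51, 51, 65, 66, 66, 51, 50, 50]
45 [50, 50, 51, 65, 65, 65, 65, 65, 65, 65, 66, 65, 65, 65, 65, 65, 65, 65, 50, 51, 50]
```

View pics/w6.png

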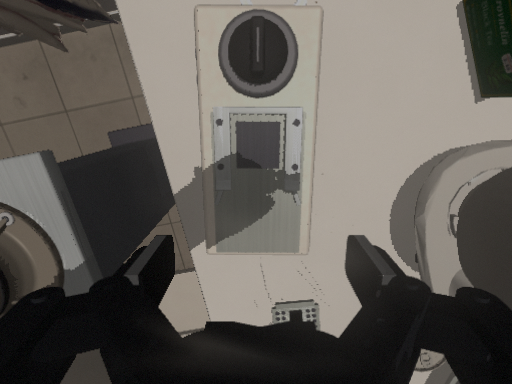

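The button is latched (bar top at 0.1197) and the track is clear. Now I'll measure the rail edges and the slicing plate's pose from w2.

```bash
python3 - <<'E'
from h import *
f=np.load("w6.npz");X=cloud(cam("wrist",f),f["d"])
a=np.radians(79.05);S=np.array([np.cos(a),np.sin(a)]);N=np.array([S[1],-S[0]]);c=np.array([.4687,.1125])
L=np.stack([(X[...,:2]-c)@N,(X[...,:2]-c)@S,X[...,2]],-1)*1000
for lo,hi in((-48,-38),(8,20),(20,36)):
  m=(L[...,1]>lo)&(L[...,1]<hi)&(L[...,2]>60)&(L[...,2]<72)&(abs(L[...,0])<68)
  l=L[m&(L[...,0]<0)][:,0];r=L[m&(L[...,0]>0)][:,0]
  print(lo,np.percentile(l,[2,98]).round(1),np.percentile(r,[2,98]).round(1))
m=(abs(L[...,0])<25)&(L[...,2]>60)&(L[...,2]<72)&(L[...,1]>20)&(L[...,1]<70);print("stop",np.percentile(L[m][:,1],[2,98]))
m=(L[...,2]>45)&(L[...,2]<55)&(L[...,1]<-80)&(L[...,1]>-170)&(abs(L[...,0])<90);print("deck",np.percentile(L[m][:,0],[1,99]),np.percentile(L[m][:,1],[1,99]))
f=np.load("w2.npz");X=cloud(cam("wrist",f),f["d"])
n=(abs(X[...,0]-.477)<.08)&(abs(X[...,1]+.365)<.065)
for lo,hi in((.035,.06),(.004,.06)):
  m=n&(X[...,2]>lo)&(X[...,2]<hi);k,l,s,_=cv2.connectedComponentsWithStats(m.astype(np.uint8));i=1+s[1:,4].argmax()
  P=X[l==i];print("plate",len(P),np.median(P[:,2]),cv2.minAreaRect(P[:,:2].astype(np.float32)*1000))
E
```

```text
-48 [-54.3 -36.3] [32.8 52.1]
8 [-54.2 -35.6] [33.1 52.6]
20 [-54.4 -35.1] [33.1 52.3]
stop [40.09216433 69.35757194]
deck [-74.69120446  69.71751465] [-157.41189373  -80.61426005]
plate 501 0.05095261979404103 ((483.57440185546875, -365.5400695800781), (55.90190505981445, 13.981756210327148), 73.44120025634766)
plate 3557 0.006835153798146643 ((483.5586853027344, -365.708740234375), (90.17251586914062, 79.87528228759766), 73.64917755126953)
```

Request:
{"op": "drive_tool", "data": {"increments": [{"claw": 0.085, "dx": 0, "dy": 0, "dz": 0, "wx": 0, "wy": 0, "wz": 5.2}, {"claw": 0.085, "dx": -0.0484, "dy": 0.0163, "dz": 0.01, "wx": 0, "wy": 0, "wz": 0}, {"claw": 0.085, "dx": -0.0484, "dy": 0.0163, "dz": 0.01, "wx": 0, "wy": 0, "wz": 0}, {"claw": 0.085, "dx": -0.0484, "dy": 0.0163, "dz": 0.01, "wx": 0, "wy": 0, "wz": 0}, {"claw": 0.085, "dx": -0.0484, "dy": 0.0163, "dz": 0.01, "wx": 0, "wy": 0, "wz": 0}, {"claw": 0.085, "dx": -0.0484, "dy": 0.0163, "dz": 0.015, "wx": 0, "wy": 0, "wz": 0}, {"claw": 0.085, "dx": -0.0484, "dy": 0.0163, "dz": 0.015, "wx": 0, "wy": 0, "wz": 0}, {"claw": 0.085, "dx": -0.0484, "dy": 0.0163, "dz": 0.015, "wx": 0, "wy": 0, "wz": 0}, {"claw": 0.085, "dx": -0.0484, "dy": 0.0163, "dz": 0.015, "wx": 0, "wy": 0, "wz": 0}, {"claw": 0.085, "dx": -0.0484, "dy": 0.0163, "dz": 0.015, "wx": 0, "wy": 0, "wz": 0}, {"claw": 0.085, "dx": 0, "dy": 0, "dz": 0.03, "wx": 0, "wy": 0, "wz": 0}, {"claw": 0.085, "dx": 0, "dy": 0, "dz": 0, "wx": 0, "wy": 0, "wz": 0}]}}

```text
t: 9.93
eef_pos: [0.4864, -0.3601, 0.1255]
tool_rot: [-0.003, 0.799, 0.601, -0.0]
contact_force: [1.2, 1.4, 0.1]
gripper_width: 0.994
grasp_force: 0.0
```

```bash
python3 snap.py w7; python3 - <<'E'
from h import *
f=np.load("w7.npz");X=cloud(cam("wrist",f),f["d"]);R=rot(f["tool_rot"])
n=(abs(X[...,0]-.4836)<.05)&(abs(X[...,1]+.3656)<.05)
m=n&(X[...,2]>.035)&(X[...,2]<.06);r=cv2.minAreaRect(X[m][:,:2].astype(np.float32)*1000);print(m.sum(),r,np.median(X[m][:,2]))
print(R.T@(np.r_[.4836,-.3656,0]-f["eef_pos"]),R.T@(np.r_[np.array(r[0])/1000,0]-f["eef_pos"]),np.degrees(np.arctan2(R[1,0],R[0,0])))
T=(X-f["eef_pos"])@R
for s in(-1,1):
  k=(T[...,1]*s>.03)&(T[...,1]*s<.065)&(abs(T[...,0])<.03)&(f["d"]<.28)&(f["d"]>.05);print(s,k.sum(),np.percentile(T[k],[1,50,99],axis=0).round(3).tolist())
E
```

```text
9.925 [ 0.48642295 -0.36014773  0.12549065] [ 0.74  0.49 -0.27  1.79  0.16  0.89  0.12]
[[0.277, 0.961, -0.004], [0.961, -0.277, 0.004], [0.003, -0.005, -1.0]]
1093 ((484.07568359375, -365.1614990234375), (55.76964569091797, 13.986272811889648), 73.9923095703125) 0.05099359441068693
[-0.00637611 -0.00052774  0.12547776] [-0.00582316 -0.00019189  0.12547751] 73.94359003549862
-1 12493 [[-0.011, -0.065, -0.099], [0.008, -0.052, -0.077], [0.027, -0.03, 0.125]]
1 12044 [[-0.011, 0.03, -0.1], [0.008, 0.05, -0.077], [0.027, 0.065, 0.125]]
```

Request:
{"op": "drive_tool", "data": {"increments": [{"claw": 0.085, "dx": -0.006, "dy": 0, "dz": 0.035, "wx": 0, "wy": 0, "wz": 0}, {"claw": 0.085, "dx": 0, "dy": 0, "dz": 0.035, "wx": 0, "wy": 0, "wz": 0}, {"claw": 0.085, "dx": 0, "dy": 0, "dz": 0.025, "wx": 0, "wy": 0, "wz": 0}, {"claw": 0.085, "dx": 0, "dy": 0, "dz": 0.015, "wx": 0, "wy": 0, "wz": 0}, {"claw": 0.085, "dx": 0, "dy": 0, "dz": 0.009, "wx": 0, "wy": 0, "wz": 0}, {"claw": 0.085, "dx": 0, "dy": 0, "dz": 0, "wx": 0, "wy": 0, "wz": 0}]}}

```text
t: 10.72
eef_pos: [0.486, -0.3678, 0.0098]
tool_rot: [0.0, 0.799, 0.601, 0.0]
contact_force: [0.9, -0.2, 0.5]
gripper_width: 0.993
grasp_force: 0.0
```

Request:
{"op": "drive_tool", "data": {"increments": [{"claw": 0.085, "dx": 0.001, "dy": -0.002, "dz": 0.003, "wx": 0, "wy": 0, "wz": 0}, {"claw": 0, "dx": 0, "dy": 0, "dz": 0, "wx": 0, "wy": 0, "wz": 0}, {"claw": 0, "dx": 0, "dy": 0, "dz": 0, "wx": 0, "wy": 0, "wz": 0}, {"claw": 0, "dx": 0, "dy": 0, "dz": 0, "wx": 0, "wy": 0, "wz": 0}, {"claw": 0, "dx": 0, "dy": 0, "dz": 0, "wx": 0, "wy": 0, "wz": 0}, {"claw": 0, "dx": 0, "dy": 0, "dz": 0, "wx": 0, "wy": 0, "wz": 0}], "newtons": 50}}

```text
t: 11.48
eef_pos: [0.484, -0.3667, 0.0067]
tool_rot: [0.0, 0.799, 0.601, 0.0]
contact_force: [-0.3, -0.2, 2.0]
gripper_width: 0.162
grasp_force: 50.0
```

Gripped (13.8 mm, matches the bar). Now I lift, turn and carry the plate to above the deck in front of the mouth.

Request:
{"op": "drive_tool", "data": {"increments": [{"claw": 0, "dx": 0, "dy": 0, "dz": -0.03, "wx": 0, "wy": 0, "wz": 0}, {"claw": 0, "dx": 0, "dy": 0, "dz": -0.05, "wx": 0, "wy": 0, "wz": 0}, {"claw": 0, "dx": 0, "dy": 0, "dz": -0.03, "wx": 0, "wy": 0, "wz": -5.2}, {"claw": 0, "dx": 0.03, "dy": -0.009, "dz": 0, "wx": 0, "wy": 0, "wz": 0}, {"claw": 0, "dx": 0.045, "dy": -0.0134, "dz": 0, "wx": 0, "wy": 0, "wz": 0}, {"claw": 0, "dx": 0.045, "dy": -0.0134, "dz": 0, "wx": 0, "wy": 0, "wz": 0}, {"claw": 0, "dx": 0.045, "dy": -0.0134, "dz": 0, "wx": 0, "wy": 0, "wz": 0}, {"claw": 0, "dx": 0.045, "dy": -0.0134, "dz": 0, "wx": 0, "wy": 0, "wz": 0}, {"claw": 0, "dx": 0.045, "dy": -0.0134, "dz": 0, "wx": 0, "wy": 0, "wz": 0}, {"claw": 0, "dx": 0.045, "dy": -0.0134, "dz": 0, "wx": 0, "wy": 0, "wz": 0}, {"claw": 0, "dx": 0.04, "dy": -0.011, "dz": 0, "wx": 0, "wy": 0, "wz": 0}, {"claw": 0, "dx": 0.018, "dy": -0.006, "dz": 0, "wx": 0, "wy": 0, "wz": 0}, {"claw": 0, "dx": 0, "dy": 0, "dz": 0, "wx": 0, "wy": 0, "wz": 0}]}}

```text
t: 13.1
eef_pos: [0.4466, 0.0067, 0.1163]
tool_rot: [-0.0, 0.77, 0.638, -0.0]
contact_force: [-0.4, -0.3, -3.5]
gripper_width: 0.158
grasp_force: 49.4
```

```bash
cat > m.py <<'E'
import sys
from h import *
f=np.load(sys.argv[1]+".npz");X=cloud(cam("wrist",f),f["d"]);R=rot(f["tool_rot"])
a=np.radians(79.05);S=np.array([np.cos(a),np.sin(a)]);N=np.array([S[1],-S[0]]);c=np.array([.4687,.1125])
L=np.stack([(X[...,:2]-c)@N,(X[...,:2]-c)@S,X[...,2]],-1)*1000
e=f["eef_pos"];print("tcp slicer",((e[:2]-c)@N*1000).round(1),((e[:2]-c)@S*1000).round(1),"yaw",np.degrees(np.arctan2(R[1,0],R[0,0])).round(2))
for lo,hi in((-48,-38),(-35,-10),(8,36)):
  m=(L[...,1]>lo)&(L[...,1]<hi)&(L[...,2]>60)&(L[...,2]<72)&(abs(L[...,0])<68)
  l=L[m&(L[...,0]<-25)][:,0];r=L[m&(L[...,0]>25)][:,0]
  if len(l)>9 and len(r)>9: print("rails",lo,np.percentile(l,[2,98]).round(1),np.percentile(r,[2,98]).round(1))
z0=1000*e[2]
y0=(e[:2]-c)@S*1000
m=(abs(L[...,0])<60)&(abs(L[...,1]-y0)<55)&(L[...,2]>z0-10)&(L[...,2]<z0+10)
print("plate",m.sum(),np.median(L[m][:,2]),cv2.minAreaRect(L[m][:,:2].astype(np.float32)),np.percentile(L[m],[1,99],axis=0).round(1).tolist())
m&=(L[...,1]>y0+10)&(L[...,1]<y0+32)
if m.any():print("sides",np.percentile(L[m][:,0],[1,99]))
E
python3 snap.py w8; python3 m.py w8
```

```text
13.1 [0.44664592 0.00665589 0.11626192] [ 0.24  0.28 -0.45  2.16  0.18  0.74 -0.52]
[[0.186, 0.983, -0.001], [0.983, -0.186, 0.0], [0.0, -0.001, -1.0]]
tcp slicer -1.5 -108.1 yaw 79.27
rails -48 [-54.5 -35.3] [32.8 51.7]
rails -35 [-54.3 -35.1] [32.8 52.7]
rails 8 [-53.6 -34.5] [33.8 53. ]
plate 11594 116.10113820923377 ((-1.1604080200195312, -98.20314025878906), (80.23353576660156, 72.59848022460938), 0.32305192947387695) [[-40.2, -130.5, 114.2], [37.9, -62.3, 119.5]]
sides [-40.13267054  37.89784925]
```

View pics/w8.png

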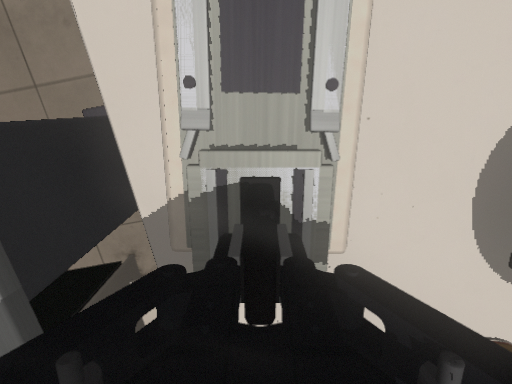

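The plate is held straight, blades visible, front edge at row ~158. Its lateral offset (-1.1 mm) matches the rails' centre. Lowering onto the deck.

Request:
{"op": "drive_tool", "data": {"increments": [{"claw": 0, "dx": -0.002, "dy": 0, "dz": 0.025, "wx": 0, "wy": 0, "wz": 0}, {"claw": 0, "dx": 0, "dy": 0, "dz": 0.02, "wx": 0, "wy": 0, "wz": 0}, {"claw": 0, "dx": 0, "dy": 0, "dz": 0.01, "wx": 0, "wy": 0, "wz": 0}, {"claw": 0, "dx": 0, "dy": 0, "dz": 0.003, "wx": 0, "wy": 0, "wz": 0}, {"claw": 0, "dx": 0, "dy": 0, "dz": 0, "wx": 0, "wy": 0, "wz": 0}]}}

```text
t: 13.78
eef_pos: [0.4472, 0.0029, 0.0588]
tool_rot: [0.0, 0.771, 0.636, 0.0]
contact_force: [0.1, 0.3, -2.3]
gripper_width: 0.154
grasp_force: 49.2
```

```bash
python3 snap.py w9; python3 m.py w9
```

```text
13.775 [0.44722536 0.00294979 0.05876292] [ 0.2   0.39 -0.41  2.2   0.27  0.6  -0.59]
[[0.19, 0.982, 0.0], [0.982, -0.19, -0.0], [0.0, 0.0, -1.0]]
tcp slicer -0.3 -111.6 yaw 79.04
rails -48 [-54.3 -35.1] [32.8 52.4]
rails -35 [-54.1 -34.8] [33.3 52.5]
plate 23017 57.70784190825301 ((-0.00208282470703125, -100.43745422363281), (120.00759887695312, 87.54521942138672), 0.01719808764755726) [[-58.7, -136.9, 49.3], [58.9, -57.3, 65.8]]
sides [-58.8946388   58.90778993]
```

Request:
{"op": "drive_tool", "data": {"increments": [{"claw": 0, "dx": 0.006, "dy": -0.001, "dz": 0.001, "wx": 0, "wy": 0, "wz": 0}, {"claw": 0, "dx": 0.006, "dy": 0, "dz": 0, "wx": 0, "wy": 0, "wz": 0}, {"claw": 0, "dx": 0.006, "dy": 0, "dz": 0, "wx": 0, "wy": 0, "wz": 0}, {"claw": 0, "dx": 0.006, "dy": 0, "dz": 0, "wx": 0, "wy": 0, "wz": 0}, {"claw": 0, "dx": 0.006, "dy": 0, "dz": 0, "wx": 0, "wy": 0, "wz": 0}, {"claw": 0, "dx": 0.006, "dy": 0, "dz": 0, "wx": 0, "wy": 0, "wz": 0}, {"claw": 0, "dx": 0, "dy": 0, "dz": 0, "wx": 0, "wy": 0, "wz": 0}]}}

```text
t: 14.7
eef_pos: [0.4529, 0.0394, 0.0575]
tool_rot: [-0.0, 0.771, 0.637, 0.0]
contact_force: [0.3, 1.1, -2.7]
gripper_width: 0.155
grasp_force: 49.2
```

```bash
python3 snap.py w10; python3 m.py w10
```

```text
14.7 [0.4529338  0.03937371 0.05752866] [ 0.12  0.4  -0.41  2.18  0.27  0.61 -0.67]
[[0.189, 0.982, 0.0], [0.982, -0.189, 0.0], [0.0, 0.0, -1.0]]
tcp slicer -1.6 -74.8 yaw 79.12
rails -48 [-54.3 -35.2] [32.8 52.6]
rails -35 [-54.1 -34.9] [33.  52.7]
rails 8 [-53.7 -34.3] [33.8 52.9]
plate 22138 57.38524356835586 ((-0.00093841552734375, -74.7696533203125), (109.95516204833984, 119.99933624267578), 89.99882507324219) [[-56.4, -99.8, 49.5], [58.8, -20.3, 67.2]]
sides [-53.703856    58.20947037]
```

The front is inside the mouth with no resistance, so I'll continue to the end stop.

Request:
{"op": "drive_tool", "data": {"increments": [{"claw": 0, "dx": 0.007, "dy": 0, "dz": 0, "wx": 0, "wy": 0, "wz": 0}, {"claw": 0, "dx": 0.007, "dy": 0, "dz": 0, "wx": 0, "wy": 0, "wz": 0}, {"claw": 0, "dx": 0.007, "dy": 0, "dz": 0, "wx": 0, "wy": 0, "wz": 0}, {"claw": 0, "dx": 0.007, "dy": 0, "dz": 0, "wx": 0, "wy": 0, "wz": 0}, {"claw": 0, "dx": 0.007, "dy": 0, "dz": 0, "wx": 0, "wy": 0, "wz": 0}, {"claw": 0, "dx": 0.007, "dy": 0, "dz": 0, "wx": 0, "wy": 0, "wz": 0}, {"claw": 0, "dx": 0, "dy": 0, "dz": 0, "wx": 0, "wy": 0, "wz": 0}]}}

```text
t: 15.62
eef_pos: [0.4609, 0.0808, 0.0576]
tool_rot: [-0.0, 0.771, 0.637, 0.0]
contact_force: [0.0, -0.5, -2.8]
gripper_width: 0.155
grasp_force: 49.2
```

Request:
{"op": "drive_tool", "data": {"increments": [{"claw": 0, "dx": 0.007, "dy": 0, "dz": 0, "wx": 0, "wy": 0, "wz": 0}, {"claw": 0, "dx": 0.007, "dy": 0, "dz": 0.0005, "wx": 0, "wy": 0, "wz": 0}, {"claw": 0, "dx": 0.005, "dy": 0, "dz": 0.0005, "wx": 0, "wy": 0, "wz": 0}, {"claw": 0, "dx": 0.003, "dy": 0, "dz": 0, "wx": 0, "wy": 0, "wz": 0}, {"claw": 0, "dx": 0.002, "dy": 0, "dz": 0, "wx": 0, "wy": 0, "wz": 0}, {"claw": 0, "dx": 0, "dy": 0, "dz": 0, "wx": 0, "wy": 0, "wz": 0}]}}

```text
t: 16.38
eef_pos: [0.4655, 0.1037, 0.0567]
tool_rot: [0.0, 0.771, 0.637, 0.0]
contact_force: [-0.1, -2.2, 1.8]
gripper_width: 0.155
grasp_force: 50.1
```

Request:
{"op": "drive_tool", "data": {"increments": [{"claw": 0, "dx": 0.002, "dy": 0, "dz": 0, "wx": 0, "wy": 0, "wz": 0}, {"claw": 0, "dx": 0.002, "dy": 0, "dz": 0, "wx": 0, "wy": 0, "wz": 0}, {"claw": 0, "dx": 0, "dy": 0, "dz": 0, "wx": 0, "wy": 0, "wz": 0}]}}

```text
t: 16.75
eef_pos: [0.4661, 0.1065, 0.0567]
tool_rot: [0.0, 0.772, 0.636, -0.0]
contact_force: [-1.0, -4.9, 4.5]
gripper_width: 0.151
grasp_force: 50.5
```

Request:
{"op": "drive_tool", "data": {"increments": [{"claw": 0, "dx": 0.002, "dy": 0, "dz": 0, "wx": 0, "wy": 0, "wz": 0}, {"claw": 0, "dx": 0.002, "dy": 0, "dz": 0, "wx": 0, "wy": 0, "wz": 0}, {"claw": 0, "dx": 0, "dy": 0, "dz": 0, "wx": 0, "wy": 0, "wz": 0}]}}

```text
t: 17.12
eef_pos: [0.4659, 0.1067, 0.0568]
tool_rot: [0.002, 0.772, 0.635, -0.003]
contact_force: [-5.0, -14.4, 16.4]
gripper_width: 0.159
grasp_force: 52.2
```

It's firm against the end stop. I'll release slightly, lift, and verify.

Request:
{"op": "drive_tool", "data": {"increments": [{"claw": 0.032, "dx": 0, "dy": 0, "dz": 0, "wx": 0, "wy": 0, "wz": 0}, {"claw": 0.032, "dx": 0, "dy": 0, "dz": 0, "wx": 0, "wy": 0, "wz": 0}, {"claw": 0.032, "dx": 0, "dy": 0, "dz": -0.01, "wx": 0, "wy": 0, "wz": 0}, {"claw": 0.032, "dx": 0, "dy": 0, "dz": -0.03, "wx": 0, "wy": 0, "wz": 0}, {"claw": 0.05, "dx": 0, "dy": 0, "dz": -0.05, "wx": 0, "wy": 0, "wz": 0}, {"claw": 0.05, "dx": 0, "dy": 0, "dz": -0.05, "wx": 0, "wy": 0, "wz": 0}, {"claw": 0.05, "dx": 0, "dy": 0, "dz": -0.03, "wx": 0, "wy": 0, "wz": 0}, {"claw": 0.05, "dx": 0, "dy": 0, "dz": 0, "wx": 0, "wy": 0, "wz": 0}]}}

```text
t: 18.12
eef_pos: [0.4684, 0.1125, 0.2296]
tool_rot: [0.001, 0.771, 0.637, 0.003]
contact_force: [-0.2, 0.0, 0.4]
gripper_width: 0.585
grasp_force: 0.0
```

```bash
python3 snap.py w11; python3 - <<'E'
from h import *
f=np.load("w11.npz");X=cloud(cam("wrist",f),f["d"]);R=rot(f["tool_rot"])
a=np.radians(79.05);S=np.array([np.cos(a),np.sin(a)]);N=np.array([S[1],-S[0]]);c=np.array([.4687,.1125])
L=np.stack([(X[...,:2]-c)@N,(X[...,:2]-c)@S,X[...,2]],-1)*1000
m=(abs(L[...,0])<30)&(abs(L[...,1])<60)&(L[...,2]>85)&(L[...,2]<110);print("grip",m.sum(),cv2.minAreaRect(L[m][:,:2].astype(np.float32)),np.median(L[m][:,2]))
for y in range(24,46,1):
  k=(abs(L[...,0])<25)&(abs(L[...,1]-y)<.7);print(y,k.sum(),np.median(L[k][:,2]).round(1) if k.any() else 0,end="; ")
n=np.hypot(X[...,0]-.489,X[...,1]-.216)<.045
m=n&(X[...,2]>.107)&(X[...,2]<.14);r=cv2.minAreaRect(X[m][:,:2].astype(np.float32)*1000);print("\nbar",X[m][:,2].mean(),r)
print("tool delta to bar",R.T@(np.r_[np.array(r[0])/1000,.12]-f["eef_pos"]),np.degrees(np.arctan2(R[1,0],R[0,0])))
E
```

```text
18.125 [0.46836442 0.11252044 0.22956831] [ 0.08  0.18 -0.5   1.97  0.1   1.01 -0.66]
[[0.189, 0.982, 0.006], [0.982, -0.189, 0.001], [0.003, 0.005, -1.0]]
grip 764 ((-1.4749197959899902, -5.184558868408203), (55.685638427734375, 13.425750732421875), 89.97560119628906) 101.01672160129536
24 62 58.1; 25 80 57.0; 26 78 56.6; 27 77 56.3; 28 53 56.1; 29 46 56.3; 30 45 56.3; 31 45 56.5; 32 44 56.4; 33 45 56.5; 34 46 56.4; 35 66 56.6; 36 87 56.4; 37 87 56.2; 38 70 56.2; 39 46 56.4; 40 61 65.1; 41 90 65.2; 42 71 65.0; 43 57 65.2; 44 50 65.2; 45 47 65.1; 
bar 0.11983963995743394 ((488.70477294921875, 215.1750946044922), (50.446197509765625, 13.953815460205078), 78.45147705078125)
tool delta to bar [ 1.04370712e-01 -3.11168063e-05  1.09834773e-01] 79.10554251825161
```

View pics/w11.png

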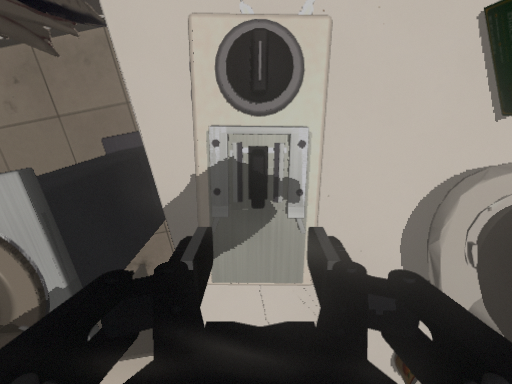

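The plate is fully home: grip at y=-5.2 mm, with no gap between its end and the stop bar at y=40. The button is still latched. Now over the button and down around the bar.

Request:
{"op": "drive_tool", "data": {"increments": [{"claw": 0.05, "dx": 0.035, "dy": 0, "dz": 0, "wx": 0, "wy": 0, "wz": 0}, {"claw": 0.05, "dx": 0.045, "dy": 0, "dz": 0, "wx": 0, "wy": 0, "wz": 0}, {"claw": 0.05, "dx": 0.0245, "dy": 0, "dz": 0.02, "wx": 0, "wy": 0, "wz": 0}, {"claw": 0.05, "dx": 0, "dy": 0, "dz": 0.04, "wx": 0, "wy": 0, "wz": 0}, {"claw": 0.05, "dx": 0, "dy": 0, "dz": 0.025, "wx": 0, "wy": 0, "wz": 0}, {"claw": 0.05, "dx": 0, "dy": 0, "dz": 0, "wx": 0, "wy": 0, "wz": 0}]}}

```text
t: 18.92
eef_pos: [0.4843, 0.2132, 0.1387]
tool_rot: [-0.001, 0.771, 0.637, -0.003]
contact_force: [0.4, -0.8, 0.8]
gripper_width: 0.585
grasp_force: 0.0
```

Request:
{"op": "drive_tool", "data": {"increments": [{"claw": 0.05, "dx": 0.003, "dy": 0.0035, "dz": 0, "wx": 0, "wy": 0, "wz": 0}, {"claw": 0.05, "dx": 0, "dy": 0, "dz": 0.02, "wx": 0, "wy": 0, "wz": 0}, {"claw": 0.05, "dx": 0, "dy": 0, "dz": 0.018, "wx": 0, "wy": 0, "wz": 0}, {"claw": 0.05, "dx": 0, "dy": 0, "dz": 0.01, "wx": 0, "wy": 0, "wz": 0}, {"claw": 0.05, "dx": 0, "dy": 0, "dz": 0, "wx": 0, "wy": 0, "wz": 0}]}}

```text
t: 19.55
eef_pos: [0.4903, 0.2161, 0.093]
tool_rot: [-0.0, 0.771, 0.637, -0.001]
contact_force: [-0.0, -0.5, 0.7]
gripper_width: 0.59
grasp_force: 0.0
```

Request:
{"op": "drive_tool", "data": {"increments": [{"claw": 0.05, "dx": 0, "dy": -0.0015, "dz": 0.003, "wx": 0, "wy": 0, "wz": 0}, {"claw": 0, "dx": 0, "dy": 0, "dz": 0, "wx": 0, "wy": 0, "wz": 0}, {"claw": 0, "dx": 0, "dy": 0, "dz": 0, "wx": 0, "wy": 0, "wz": 0}, {"claw": 0, "dx": 0, "dy": 0, "dz": 0, "wx": 0, "wy": 0, "wz": 0}, {"claw": 0, "dx": 0, "dy": 0, "dz": 0, "wx": 0, "wy": 0, "wz": 0}], "newtons": 40}}

```text
t: 20.18
eef_pos: [0.489, 0.2167, 0.0907]
tool_rot: [-0.0, 0.771, 0.637, 0.0]
contact_force: [-1.9, 0.2, 2.5]
gripper_width: 0.156
grasp_force: 42.0
```

Gripped; I turn it clockwise 40°.

Request:
{"op": "drive_tool", "data": {"increments": [{"claw": 0, "dx": 0, "dy": 0, "dz": 0, "wx": 0, "wy": 0, "wz": 6}, {"claw": 0, "dx": 0, "dy": 0, "dz": 0, "wx": 0, "wy": 0, "wz": 7}, {"claw": 0, "dx": 0, "dy": 0, "dz": 0, "wx": 0, "wy": 0, "wz": 7}, {"claw": 0, "dx": 0, "dy": 0, "dz": 0, "wx": 0, "wy": 0, "wz": 7}, {"claw": 0, "dx": 0, "dy": 0, "dz": 0, "wx": 0, "wy": 0, "wz": 7}, {"claw": 0, "dx": 0, "dy": 0, "dz": 0, "wx": 0, "wy": 0, "wz": 6}, {"claw": 0, "dx": 0, "dy": 0, "dz": 0, "wx": 0, "wy": 0, "wz": 0}]}}

```text
t: 21.05
eef_pos: [0.4892, 0.2166, 0.0908]
tool_rot: [0.0, 0.942, 0.335, 0.0]
contact_force: [-2.0, -0.7, 3.5]
gripper_width: 0.157
grasp_force: 42.1
```

Request:
{"op": "drive_tool", "data": {"increments": [{"claw": 0.07, "dx": 0, "dy": 0, "dz": 0, "wx": 0, "wy": 0, "wz": 0}, {"claw": 0.07, "dx": 0, "dy": 0, "dz": 0, "wx": 0, "wy": 0, "wz": 0}, {"claw": 0.07, "dx": 0, "dy": 0, "dz": 0, "wx": 0, "wy": 0, "wz": 0}, {"claw": 0.07, "dx": 0, "dy": 0, "dz": -0.03, "wx": 0, "wy": 0, "wz": 0}, {"claw": 0.07, "dx": 0, "dy": 0, "dz": -0.05, "wx": 0, "wy": 0, "wz": 0}, {"claw": 0.07, "dx": 0, "dy": 0, "dz": -0.05, "wx": 0, "wy": 0, "wz": 0}, {"claw": 0.07, "dx": -0.03, "dy": 0, "dz": -0.03, "wx": 0, "wy": 0, "wz": 0}, {"claw": 0.07, "dx": -0.03, "dy": 0, "dz": 0, "wx": 0, "wy": 0, "wz": 0}, {"claw": 0.07, "dx": 0, "dy": 0, "dz": 0, "wx": 0, "wy": 0, "wz": 0}]}}

```text
t: 22.18
eef_pos: [0.4414, 0.1773, 0.2507]
tool_rot: [0.001, 0.943, 0.334, -0.0]
contact_force: [0.1, 0.2, -0.1]
gripper_width: 0.819
grasp_force: 0.0
```

```bash
python3 snap.py w12; python3 - <<'E'
from h import *
f=np.load("w12.npz");X=cloud(cam("wrist",f),f["d"])
n=np.hypot(X[...,0]-.489,X[...,1]-.216)<.045
m=n&(X[...,2]>.107)&(X[...,2]<.14);print("bar",m.sum(),X[m][:,2].mean(),cv2.minAreaRect(X[m][:,:2].astype(np.float32)*1000))
a=np.radians(79.05);S=np.array([np.cos(a),np.sin(a)]);N=np.array([S[1],-S[0]]);c=np.array([.4687,.1125])
L=np.stack([(X[...,:2]-c)@N,(X[...,:2]-c)@S,X[...,2]],-1)*1000
m=(abs(L[...,0])<30)&(abs(L[...,1])<60)&(L[...,2]>85)&(L[...,2]<110);print("grip",m.sum(),cv2.minAreaRect(L[m][:,:2].astype(np.float32)))
E
```

```text
22.175 [0.44144421 0.17731544 0.25066297] [-0.18  0.14 -0.36  1.96  0.06  1.05 -1.46]
[[0.777, 0.63, 0.0], [0.63, -0.777, -0.001], [-0.0, 0.001, -1.0]]
bar 833 0.1309473541781583 ((488.50933837890625, 215.22276306152344), (49.56174087524414, 13.946508407592773), 64.09332275390625)
grip 652 ((-1.8171486854553223, -4.5587310791015625), (55.390220642089844, 13.883577346801758), 89.66388702392578)
```

The button has sprung up (0.131) and is turning back by itself. The plate is still home, so I wait a moment and hand in.

Request:
{"op": "drive_tool", "data": {"increments": [{"claw": 0.07, "dx": 0, "dy": 0, "dz": 0, "wx": 0, "wy": 0, "wz": 0}, {"claw": 0.07, "dx": 0, "dy": 0, "dz": 0, "wx": 0, "wy": 0, "wz": 0}, {"claw": 0.07, "dx": 0, "dy": 0, "dz": 0, "wx": 0, "wy": 0, "wz": 0}, {"claw": 0.07, "dx": 0, "dy": 0, "dz": 0, "wx": 0, "wy": 0, "wz": 0}, {"claw": 0.07, "dx": 0, "dy": 0, "dz": 0, "wx": 0, "wy": 0, "wz": 0}, {"claw": 0.07, "dx": 0, "dy": 0, "dz": 0, "wx": 0, "wy": 0, "wz": 0}, {"claw": 0.07, "dx": 0, "dy": 0, "dz": 0, "wx": 0, "wy": 0, "wz": 0}, {"claw": 0.07, "dx": 0, "dy": 0, "dz": 0, "wx": 0, "wy": 0, "wz": 0}]}}

```text
t: 23.22
eef_pos: [0.4425, 0.1788, 0.2505]
tool_rot: [0.0, 0.942, 0.334, 0.0]
contact_force: [-0.7, -0.4, 0.3]
gripper_width: 0.82
grasp_force: 0.0
```

```bash
python3 -c "
from station import *
print(hand_in())"
```

```text
the job is handed in; nothing more can be done
None
```

I latched the stop, slid the slicing plate home against the end stop, then turned the stop clockwise so it sprang back up, and handed in at 23 s of the 67 s limit; no verdict was returned.

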